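# Dose one pipe socket from the bench dispenser

### The arm

A 6-joint arm with a two-finger parallel gripper is mounted at the origin on the work surface. World frame = base frame: x ahead of the robot, y to its left, z up, the work surface at z = 0. Lengths are in m, angles in degrees, forces in N, time in s.
With the tool pointing down it reaches from about 0.4 to 0.825 m from the base axis. Payload 7 kg.
Tool frame: the origin (TCP) lies at the very end of the fingers, on their centre line; the grasp point (between the pads) lies 19 mm behind it (ctrl.grip_point_offset is the distance from the TCP to the grasp point, in m); x points along the fingers, z is the direction in which the jaws open and shut, and the axes are right-handed (so a half turn about x gives the same grasp; the last joint's range is limited). The gripper opens to 88 mm and grips with 3 to 60 N. Pads are 19 mm wide; open, the fingers measure 130 mm over their backs; the gripper's body (78 mm by 193 mm) begins 47 mm behind the grasp point.
Start: joints at [91.908, 20.546, 0.682, 0, -70.136, -16.507], TCP at [0.17, 0.653, 0.227] pointing down, gripper open.
Joint ranges: [-176.03, 176.03], [-82.01, 121.73], [-58.28, 71.71], [-173.87, 95.51], [-174.79, -0.11], [-173.66, 173.66]. Speed limits (degrees/s): [136.94, 136.94, 172.46, 180, 180, 180].

### API

Orientations are given as [roll, pitch, yaw] about the fixed x, y, z axes, in that order (R = Rz(yaw) Ry(pitch) Rx(roll)).
In Python, from plant import get_obs, snapshot, calibration, close_job, ctrl gives the robot as it stands.
- The arm moves only by the tool move_arm, never from a script. Its argument "commands" is a list that holds one entry, the list of rows, each a list of 4 numbers: the shift along the tool's x, y, z in cm, then the turn about the tool's x in rad. In form: [[[dx, dy, dz, spin], ...]]. A call has 1 to 8 rows; each row shifts and turns the commanded pose from where the row before left it, along the tool's axes as they then stand; what a row does not reach is not made up. A row lasts 1/10 s, in which the tool goes at most 50 mm and 8.59 degrees, less where a joint would pass 70% of its speed; a pose out of reach is approached as far as the arm can. A call with a gripper value outside its range is refused whole. "jaw" is the finger opening in cm, from 0 to 8.76, set as the call begins (left out, the last holds). The fingers move at their own pace and stop on an object; the grip force is fixed at half the most. Time passes only in rows, so rows that do not move let the fingers close. It gives the time, the measured TCP pose, the force and the opening at its end, in the units of the state.
- get_obs(): the state, without advancing time (a new reading comes with each control period).
- snapshot(name): name is "scene" or "top" or "wrist"; returns (picture, depth): 480x640x3 uint8, red, green, blue; 480x640 float32, m along the optical axis (not along the pixel's ray), 0 where there is no reading.
- calibration(name): a dict with "mtx" (3x3 intrinsics, pixels), "T" (4x4, takes a point from camera to world coordinates); the wrist camera has in their place "tool_from_camera" (4x4, takes a point from camera to tool coordinates, whose origin is the TCP and whose axes are the tool frame's). Camera axes: x right, y up, looking along -z (the intrinsics and any distortion apply to the point x, -y, -z); pixel columns grow to the right and rows downward; lengths in m; the calibration is good to about 2 mm. A picture is of the moment at which its call begins: read the wrist's pose just before it. calibration takes no time and is no camera call.
- close_job(): hands the job in, once; it reports no verdict.
The state is a dict: "clock": time; "joint_pos": joint angles; "qvel": joint speeds; "tau": joint torques, N m; "tool_pos": TCP position; "orientation": TCP orientation; "force": force on the tool from outside, world axes, zero at the start; "moment": the same for the moment, N m; "opening": finger opening in m.
Only numpy, scipy, OpenCV 4.12 (cv2) and the standard library are available. Lean on these libraries where they do the work, as an engineer would, in place of code of your own. Each camera call takes 0.05 s, during which the arm holds its last target. There are 200 camera calls.

### The job

Turn the dispenser's wheel until the round pipe socket, not the hexagon nut, stands over the drop hole. Then push the plunger in its slanting barrel past the soft first stop, all the way to the stiff second stop, so that the socket drops into the bin, and let the plunger spring back out. Leave the hexagon nut in its pocket and the wrench, tin, spray can and piece of pipe on the bench where they are.

Things in the scene. Friction and masses are not known exactly. Their poses are not given: they have to be found in the camera images.
- dispenser: The bench dispenser, bolted down, 250 x 250 mm steel deck on four legs, deck top 115 mm above the table. Origin on the table under the wheel's axis; its x points from the wheel axis to the drop hole, z up. The plunger's barrel stands beside the deck at its -y side, its rim 240 mm from the wheel axis, and leans 38 degrees from vertical, away from the deck: its outward axis is (0, -0.616, 0.788) in this frame.
- hub (a point): Point on the wheel's axis at the height of the deck top.
- drop_hole (a point): Centre of the drop hole, at the deck top, 80 mm from the wheel axis. The hole is 64 mm across and closed by a dark sliding shutter flush with the deck; a part whose centre is within 10 mm of the hole's centre falls through when the shutter is open. The shutter moves only with the second stage of the plunger and is fully open at its end.
- bin (a point): Centre of the floor of the open bin fixed below the hole: inside 162 x 122 mm (x, y), walls 50 mm high, floor 4 mm above the table. Axes as the dispenser's.
- wheel_grip (a point): Centre of the bar grip on top of the dosing wheel, on the wheel's vertical axis, 203 mm above the table. The black bar is 72 mm long (along this point's x axis), 16 mm thick (y) and 32 mm high (z), on a 22 mm post; below it the wheel has six bottomless tubes, 52 mm bore, 60 mm outside, 36 mm high, centred 80 mm from the axis and 60 degrees apart. The frame turns with the wheel.
- wheel (a joint): Turn of the wheel from its start, rad, counter-clockwise from above positive, free from -2.5 to 2.5; light friction (about 0.08 N m), stays where it is left. The parts in the tubes slide along on the deck with it, with up to 6 mm of play.
- socket_mid (a point): Centre (half-way up) of the round pipe socket, a plain steel tube 40 mm outside, 30 mm bore, 60 mm long, standing upright in one of the wheel's tubes.
- socket: The same pipe socket; origin at the centre of its lower end.
- hexnut_mid (a point): Centre (half-way up) of the long hexagon nut, steel, 34 mm across flats, 60 mm high, small bore, standing in another of the wheel's tubes, 120 degrees from the socket.
- hexnut: The same hexagon nut; origin at the centre of its lower end.
- barrel_rim (a point): Centre of the open upper end of the plunger's barrel, 200 mm above the table; the rim is 68 mm outside, 56 mm inside.
- plunger_head (a point): Centre of the flat top of the plunger's black round head, 40 mm across; z axis points outward along the barrel. At rest it lies 8 mm inside the rim; it travels 24 mm in all along the barrel, so that fully in it is 32 mm inside the rim. It springs back when let go. The barrel leaves room only for shut fingers that point along it.
- stage1 (a joint): Soft travel of the plunger, m: 0 out, 0.014 at the first stop; 2 N rising to 4 N.
- stage2 (a joint): Stiff travel after the first stop, m: 0 until the first stop is reached, 0.010 at the second stop (solid); starts at 9 N, 14 N at the end. The shutter opens in proportion.
- wrench: Bystander: steel wrench, 190 mm, lying on the table. Origin on its underside.
- tin: Bystander: open steel tin, 84 mm across, 90 mm high. Origin at the centre of its underside.
- spraycan: Bystander: grey spray can, 60 mm across, 170 mm high. Origin at the centre of its underside.
- pipe: Bystander: piece of steel pipe 42 mm across, 130 mm long, lying on the table. Origin at one end's underside.
Things that resemble listed ones, but are neither listed nor needed, are in the scene too. Leave any green or red look-alike of the hexnut alone. What is shaped like the socket but black is not meant.

How it is judged (in metres and radians):
On the way, in this order (a step that is already met when the one before it is completed fails the run):
1. the socket stands over the drop hole, plunger still out (horizontal distance between socket_mid and drop_hole below 0.01 m and height (world z) of socket_mid above 0.14 m and value of joint stage2 below 0.001 m), for 0.2 s.
2. the plunger is pushed through the first stop to the second (value of joint stage1 above 0.0125 m and value of joint stage2 above 0.009 m), for 0.1 s.
At the end, for the whole second after the job is handed in: The socket lies or stands in the bin, the plunger is back out (soft travel within 3 mm, stiff travel within 1.5 mm of rest), the hexagon nut stands in its pocket on the deck (68 to 92 mm from the wheel's axis), and both parts are at rest (x of socket_mid in the frame of bin between -0.081 and 0.081 m and y of socket_mid in the frame of bin between -0.061 and 0.061 m and height (world z) of socket_mid below 0.06 m and value of joint stage1 below 0.003 m and value of joint stage2 below 0.0015 m and height (world z) of hexnut_mid above 0.135 m and horizontal distance between hexnut_mid and hub between 0.068 and 0.092 m and linear speed of each of socket, hexnut below 0.03 m/s); the robot touches nothing.
It fails at once if the hexagon nut leaves its pocket (not (height (world z) of hexnut_mid above 0.135 m and horizontal distance between hexnut_mid and hub between 0.068 and 0.092 m)).
It fails at once if a bystander (wrench, tin, spray can, pipe) is moved by more than 30 mm (distance of any of wrench, tin, spraycan, pipe from where it was at the start of the episode above 0.03 m).
It also fails if it takes over 51 s, if anything falls off the work surface, if the arm or the gripper's body presses on something with over 40 N, if the wrist force passes 120 N, or if a joint passes its speed limit or range.

## Working session

There is one attempt and no reset: what is moved stays moved. The work goes in short steps, Python scripts to look and compute and a tool call to move; the robot and the scene stay as the last step left them, time stands still between calls to the robot, and variables do not carry over. Pictures are saved under pics/ and viewed, about 8 in all and at most 12, crops included, and the job is handed in when it is done.

Besides the shell and the picture viewer there is one more tool, called after "Request:" by a JSON object that holds its "api" and its "payload". move_arm: Moves the arm, as the interface text tells. Its arguments: {"type":"object","properties":{"commands":{"type":"array"},"jaw":{"type":"number"}},"required":["commands"]}

```bash
mkdir -p pics; ls; cat > h.py <<'E'
import numpy as np, cv2
from scipy.spatial.transform import Rotation as R
from plant import get_obs, snapshot, calibration, close_job, ctrl
def tool(o=None):
    o=o or get_obs(); T=np.eye(4); T[:3,:3]=R.from_euler('xyz',o['orientation'],degrees=True).as_matrix(); T[:3,3]=o['tool_pos']; return T
def cam(name):
    c=calibration(name)
    if name=='wrist': c['T']=tool()@c['tool_from_camera']
    pic,d=snapshot(name); return pic,d,c
def cloud(d,c):
    K=c['mtx']; v,u=np.mgrid[:480,:640]
    P=np.stack([(u-K[0,2])/K[0,0]*d,-(v-K[1,2])/K[1,1]*d,-d],-1)
    W=P@c['T'][:3,:3].T+c['T'][:3,3]; W[d<=0]=np.nan; return W
def save(n,pic): cv2.imwrite('pics/'+n+'.png',pic[...,::-1])
E
python3 - <<'E'
from h import *
np.set_printoptions(precision=3,suppress=True)
print(get_obs())
for n in ['scene','top']:
    p,d,c=cam(n); print(c); np.savez(n+'.npz',p=p,d=d,W=cloud(d,c)); save(n+'0',p)
E
```

```text
pics
{'clock': 0.0, 'joint_pos': array([ 91.909,  20.59 ,   0.633,  -0.021, -70.138, -16.508]), 'qvel': array([-0.004,  0.092,  0.085, -0.057,  0.068,  0.13 ]), 'tau': array([  0.   , -58.271,  29.305,   6.997,   0.007,  -0.   ]), 'tool_pos': array([0.17 , 0.653, 0.226]), 'orientation': array([   4.466,   89.903, -100.14 ]), 'force': array([-0.434,  0.453,  0.476]), 'moment': array([-0.01 , -0.017, -0.015]), 'opening': 0.08736848037397368}
{'mtx': array([[470.862,   0.   , 317.196],
       [  0.   , 470.862, 238.734],
       [  0.   ,   0.   ,   1.   ]]), 'T': array([[-0.729, -0.342,  0.593,  1.16 ],
       [ 0.685, -0.38 ,  0.622,  0.625],
       [ 0.013,  0.86 ,  0.511,  0.612],
       [ 0.   ,  0.   ,  0.   ,  1.   ]])}
{'mtx': array([[572.845,   0.   , 317.491],
       [  0.   , 572.845, 237.058],
       [  0.   ,   0.   ,   1.   ]]), 'T': array([[ 0.019,  0.994, -0.112,  0.483],
       [-1.   ,  0.017, -0.013,  0.025],
       [-0.011,  0.112,  0.994,  1.318],
       [ 0.   ,  0.   ,  0.   ,  1.   ]])}
```

View pics/scene0.png

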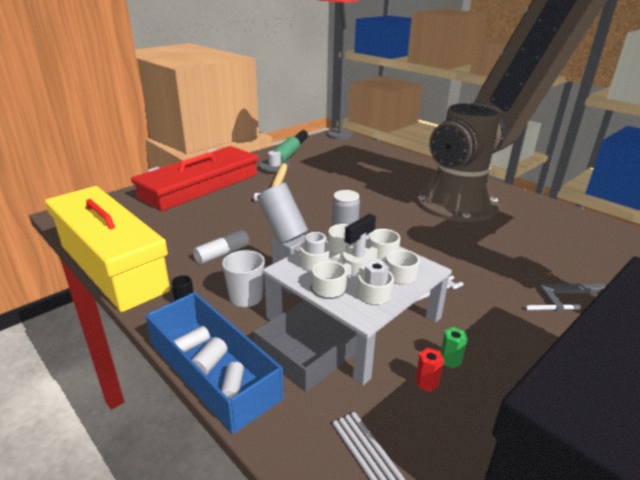

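View pics/top0.png

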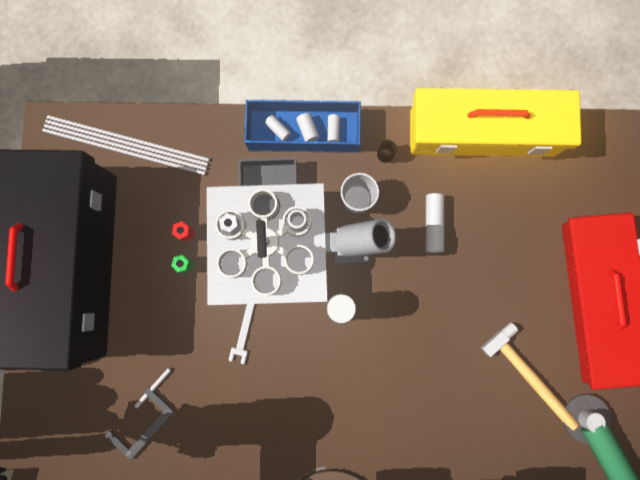

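Scene: the barrel is at top-view (378,237), so the dispenser's -y is image right. The dark drop hole and the bin are image-up: hole (263,204), bin (268,172).

Socket candidates are:
- the round tube in the wheel at (297,220), which is the one I want
- the black piece at (387,151), excluded
- the white tubes in the blue bin, excluded
- the hexagon nut in the wheel at (230,224), excluded
- the red and green hexagons at (180,230) and (180,263), excluded

The socket needs about +60° (counter-clockwise).

```bash
cat > m.py <<'E'
from h import *
np.set_printoptions(precision=4,suppress=True)
z=np.load('top.npz'); W=z['W']; p=z['p']
sub=W[170:320,195:340]
m=(abs(sub[...,2]-.115)<.006); pts=sub[m][:,:2]
r=cv2.minAreaRect((pts*1000).astype(np.float32)); print('deck',r)
for n in ['top','scene']:
    w=np.load(n+'.npz')['W'].reshape(-1,3); c=np.load(n+'.npz')['p'].reshape(-1,3)
    near=np.hypot(w[:,0]-r[0][0]/1000,w[:,1]-r[0][1]/1000)<.06
    g=near&(w[:,2]>.195)&(c.max(1)<90); 
    if n=='top': g=near&(w[:,2]>.21)
    print(n,'grip',g.sum(),cv2.minAreaRect((w[g][:,:2]*1000).astype(np.float32)), np.median(w[g][:,2]),w[g].mean(0))
    for nm,t in [('socket',(297,220)),('nut',(230,224))]:
        q=W[t[1]-12:t[1]+13,t[0]-12:t[0]+13].reshape(-1,3); c0=np.nanmedian(q[q[:,2]>.16],0)
        s=(np.hypot(w[:,0]-c0[0],w[:,1]-c0[1])<.035)&(abs(w[:,2]-.175)<.006)
        print(nm,s.sum(),cv2.minEnclosingCircle((w[s][:,:2]*1000).astype(np.float32)))
    s=(w[:,2]>.15)&(w[:,2]<.26)&(abs(w[:,1]+.11)<.1)&(abs(w[:,0]-.51)<.06)
    print('barrel',s.sum(),w[s].min(0),w[s].max(0))
    t=(w[:,2]>.14)&(w[:,2]<.158)&(np.hypot(w[:,0]-r[0][0]/1000,w[:,1]-r[0][1]/1000)<.125)
    print('tubes',t.sum(),cv2.minEnclosingCircle((w[t][:,:2]*1000).astype(np.float32)))
big=cv2.resize(p[175:310,195:405],None,fx=3.8,fy=3.8,interpolation=cv2.INTER_CUBIC); save('crop1',big)
E
python3 m.py
```

```text
deck ((603.2728271484375, 135.30577087402344), (250.72265625, 280.3155517578125), 2.7986948490142822)
top grip 317 ((602.4024658203125, 149.14178466796875), (72.52393341064453, 16.325511932373047), 4.164745330810547) 0.21844704280839777 [0.6016 0.1488 0.2183]
socket 147 ((647.0843505859375, 82.38902282714844), 19.86832618713379)
nut 249 ((637.093994140625, 221.83448791503906), 19.325407028198242)
barrel 299 [ 0.451  -0.0386  0.1503] [ 0.4986 -0.0101  0.1747]
tubes 1860 ((602.6427001953125, 149.28485107421875), 109.76347351074219)
scene grip 497 ((604.8195190429688, 152.11981201171875), (73.3263168334961, 18.442893981933594), 5.102545738220215) 0.21203933733165425 [0.6105 0.1566 0.2106]
socket 179 ((649.9735717773438, 85.63047790527344), 20.42690658569336)
nut 277 ((639.5667114257812, 223.5150604248047), 20.898582458496094)
barrel 127 [ 0.4503 -0.0348  0.1504] [ 0.5001 -0.01    0.172 ]
tubes 3224 ((605.187744140625, 151.0281219482422), 110.19021606445312)
```

View pics/crop1.png

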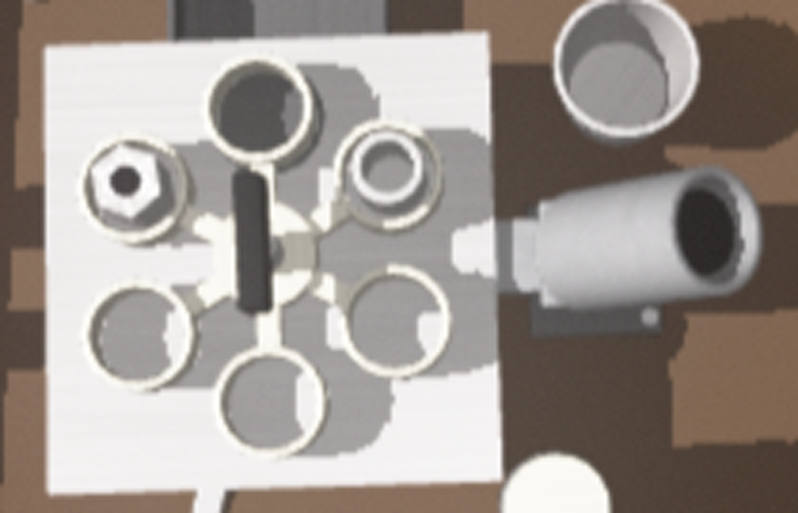

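```bash
cat > m2.py <<'E'
from h import *
np.set_printoptions(precision=4,suppress=True)
# deck corners in the picture (crop px/3.8+offset), cast onto z=0.115
c=calibration('top');K=c['mtx'];T=c['T']
def cast(u,v,z):
    r=T[:3,:3]@np.array([(u-K[0,2])/K[0,0],-(v-K[1,2])/K[1,1],-1]); return T[:3,3]+r*(z-T[2,3])/r[2]
q=np.array([cast(195+a/3.8-.5,175+b/3.8-.5,.115) for a,b in [(45,45),(488,33),(502,480),(47,493)]])
print(q,'centre',q.mean(0)); e=[q[0]-q[1],q[3]-q[2],q[0]-q[3],q[1]-q[2]]
print([ (np.linalg.norm(x), np.degrees(np.arctan2(x[1],x[0]))) for x in e])
# barrel: rim plane & axis
for n in ['top','scene']:
    w=np.load(n+'.npz')['W'].reshape(-1,3)
    s=(w[:,2]>.1)&(w[:,2]<.26)&(abs(w[:,1]+.05)<.09)&(abs(w[:,0]-.61)<.05)
    b=w[s]; print(n,len(b),b.min(0),b.max(0))
    # cylinder fit radius .034, axis free
    from scipy.optimize import least_squares
    def f(x):
        a=np.array([np.sin(x[2])*np.sin(x[3]),-np.sin(x[2])*np.cos(x[3]),np.cos(x[2])]); d=b-np.array([x[0],x[1],.2]); 
        return np.linalg.norm(d-np.outer(d@a,a),axis=1)-.034
    r=least_squares(f,[.615,-.09,np.radians(38),.05],loss='cauchy',f_scale=.002)
    print('axis point at z=.2',r.x[:2],'tilt,yaw',np.degrees(r.x[2:]),np.median(abs(f(r.x))))
E
python3 m2.py
```

```text
[[0.723  0.28   0.115 ]
 [0.734  0.0307 0.115 ]
 [0.4844 0.0186 0.115 ]
 [0.4726 0.2687 0.115 ]] centre [0.6035 0.1495 0.115 ]
[(np.float64(0.249466990207009), np.float64(92.5242525983132)), (np.float64(0.25034942274398597), np.float64(92.69987718359022)), (np.float64(0.2505775132715517), np.float64(2.574571589586586)), (np.float64(0.24981246761528944), np.float64(2.7768472186105297))]
top 2372 [ 0.5608 -0.1155  0.1001] [0.6592 0.0398 0.2225]
axis point at z=.2 [ 0.6137 -0.09  ] tilt,yaw [37.4286  2.29  ] 0.0022106735985648086
scene 2102 [ 0.5609 -0.1005  0.1005] [0.6596 0.04   0.2204]
axis point at z=.2 [ 0.6156 -0.0883] tilt,yaw [37.7603  3.6824] 0.0010653682628981379
```

```bash
python3 - <<'E'
from h import *
np.set_printoptions(precision=4,suppress=True)
print([a for a in dir(ctrl) if a[0]!='_'], ctrl.grip_point_offset)
T=tool(); print(T)
W=np.load('top.npz')['W'].reshape(-1,3)
b=W[(W[:,1]>.4)&(W[:,2]>.03)]; print('black box',b.min(0),b.max(0))
for x in np.arange(.1,1,.1): print(round(x,1),[round(float(np.nanmax(np.append(W[(abs(W[:,0]-x)<.05)&(abs(W[:,1]-y)<.05)][:,2],-1))),2) for y in np.arange(-.6,.75,.1)])
tgt=np.array([.604,.150,.25]); print('move in tool axes cm',T[:3,:3].T@(tgt-T[:3,3])*100)
for k in (0,180):
    zb=np.radians(94.2+k); zd=np.array([np.cos(zb),np.sin(zb),0]); zt=T[:3,:3].T@zd
    print('spin',np.arctan2(-zt[1],zt[2]))
print(calibration('wrist'))
E
```

```text
['PlanningError', 'grip_point_offset'] 0.0188
[[-0.0002  0.9677 -0.2521  0.17  ]
 [-0.0015 -0.2521 -0.9677  0.6528]
 [-1.      0.0002  0.0015  0.2257]
 [ 0.      0.      0.      1.    ]]
black box [0.1656 0.5022 0.0301] [0.7746 0.6758 0.338 ]
0.1 [0.07, 0.01, 0.01, 0.01, 0.01, 0.01, 0.02, 0.02, 0.01, 0.01, 0.02, 0.02, 0.01, 0.01]
0.2 [0.07, 0.06, 0.01, 0.01, 0.01, 0.01, 0.01, 0.01, 0.01, 0.01, 0.02, 0.34, 0.34, 0.01]
0.3 [0.08, 0.07, 0.03, 0.01, 0.01, 0.01, 0.01, 0.01, 0.01, 0.01, 0.02, 0.21, 0.21, 0.01]
0.4 [0.1, 0.08, 0.03, 0.03, 0.01, 0.01, 0.17, 0.01, 0.01, 0.01, 0.01, 0.22, 0.22, -1.0]
0.5 [0.1, 0.08, 0.01, 0.01, 0.01, 0.01, 0.18, 0.16, 0.16, 0.12, 0.06, 0.22, 0.24, 0.21]
0.6 [0.1, 0.08, 0.01, 0.01, 0.05, 0.22, 0.21, 0.22, 0.22, 0.16, 0.07, 0.22, 0.24, 0.22]
0.7 [0.08, 0.08, 0.01, 0.01, 0.05, 0.1, 0.12, 0.18, 0.18, 0.12, 0.01, 0.22, 0.22, 0.22]
0.8 [0.01, 0.14, 0.14, 0.14, 0.14, 0.09, 0.09, 0.07, 0.08, 0.02, 0.02, 0.22, 0.22, 0.21]
0.9 [0.01, 0.14, 0.16, 0.16, 0.14, 0.07, 0.08, 0.07, 0.07, 0.01, 0.01, 0.02, 0.02, 0.02]
move in tool axes cm [-2.3624 54.67   37.7186]
spin 2.8134474495550066
spin -0.32814520403478636
{'mtx': array([[352.9248,   0.    , 316.3317],
       [  0.    , 352.9248, 241.7179],
       [  0.    ,   0.    ,   1.    ]]), 'tool_from_camera': array([[ 0.0003,  0.297 , -0.9549, -0.1581],
       [ 0.0002,  0.9549,  0.297 ,  0.0812],
       [ 1.    , -0.0003,  0.0002,  0.0001],
       [ 0.    ,  0.    ,  0.    ,  1.    ]])}
```

Request:
{"api": "move_arm", "payload": {"commands": [[[-3.5, 0, 0, 0], [-3.5, 0, 0, 0], [0, 3.9, 2.7, 0], [0, 3.9, 2.7, 0], [0, 3.9, 2.7, 0], [0, 3.9, 2.7, 0], [0, 3.9, 2.7, 0], [0, 3.9, 2.7, 0]]], "jaw": 5}}

```text
clock: 0.9
tool_pos: [0.3565, 0.4357, 0.2964]
orientation: [-29.1, 90.0, -133.7]
force: [1.8, 0.2, 0.5]
opening: 0.0504
```

Request:
{"api": "move_arm", "payload": {"commands": [[[0, 3.9, 2.7, 0], [0, 3.9, 2.7, 0], [0, 3.9, 2.7, 0], [0, 3.9, 2.7, 0], [0, 3.9, 2.7, 0], [0, 3.9, 2.7, 0], [0, 3.9, 2.7, 0], [0, 3.9, 2.7, 0]]]}}

```text
clock: 1.7
tool_pos: [0.6041, 0.148, 0.2963]
orientation: [-69.8, 90.0, -174.4]
force: [0.4, 1.7, 0.1]
opening: 0.0501
```

Request:
{"api": "move_arm", "payload": {"commands": [[[0, 0, 0, 0.14], [0, 0, 0, 0.14], [0, 0, 0, 0.14], [0, 0, 0, 0.14], [0, 0, 0, 0.14], [0, 0, 0, 0.14], [0, 0, 0, 0.14], [0, 0, 0, 0.14]]]}}

```text
clock: 2.5
tool_pos: [0.603, 0.1497, 0.296]
orientation: [7.9, 89.9, -161.2]
force: [-0.4, -0.3, 0.4]
opening: 0.0502
```

Request:
{"api": "move_arm", "payload": {"commands": [[[0, 0, 0, 0.14], [0, 0, 0, 0.14], [0, 0, 0, 0.14], [0, 0, 0, 0.14], [0, 0, 0, 0.14], [0, 0, 0, 0.14], [0, 0, 0, 0.14], [0, 0, 0, 0.14]]]}}

```text
clock: 3.3
tool_pos: [0.603, 0.1497, 0.2961]
orientation: [73.0, 89.9, -160.3]
force: [-0.3, 0.8, 0.2]
opening: 0.0501
```

Request:
{"api": "move_arm", "payload": {"commands": [[[0, 0, 0, 0.14], [0, 0, 0, 0.14], [0, 0, 0, 0.14], [0, 0, 0, 0.14], [0, 0, 0, 0.013], [0, 0, 0, 0]]]}}

```text
clock: 3.9
tool_pos: [0.6031, 0.1497, 0.2963]
orientation: [109.5, 90.0, -156.1]
force: [-0.0, -0.2, -0.6]
opening: 0.05
```

```bash
cat > st.py <<'E'
from h import *
import sys
np.set_printoptions(precision=4,suppress=True)
o=get_obs(); T=tool(o); print(o['clock'],o['joint_pos'],o['force'],o['opening']); print(T)
t=np.array(eval(sys.argv[1])); print('to target, tool cm',T[:3,:3].T@(t-T[:3,3])*100)
E
python3 st.py .604,.150,.185; python3 - <<'E'
from h import *
T=tool()
for k in (0,180):
    zb=np.radians(94.2+k); zd=np.array([np.cos(zb),np.sin(zb),0]); zt=T[:3,:3].T@zd
    print('spin',np.arctan2(-zt[1],zt[2]))
p,d,c=cam('wrist'); save('wr1',p)
E
```

```text
3.9 [  31.9176   13.5347   -0.1113   -0.0046  -76.386  -117.4955] [-0.035  -0.2387 -0.5589] 0.04995817515087232
[[-0.0005 -0.997  -0.0771  0.6031]
 [-0.0002 -0.0771  0.997   0.1497]
 [-1.      0.0005 -0.0002  0.2963]
 [ 0.      0.      0.      1.    ]]
to target, tool cm [11.1263 -0.0962  0.0217]
spin 0.003857190900720422
spin -3.1377354626890726
```

View pics/wr1.png

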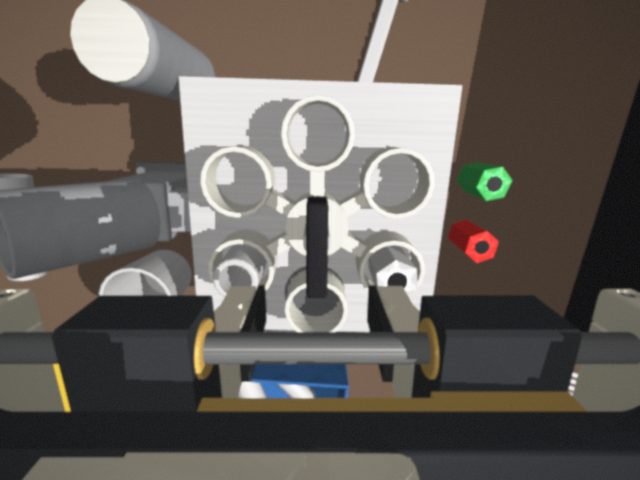

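Wrist view: the black bar (317,245) lies centred between the open fingers. The socket is at (240,268) and the nut at (398,275). I'll descend and grip the bar, then turn it.

Request:
{"api": "move_arm", "payload": {"commands": [[[4, -0.1, 0, 0], [4, 0, 0, 0], [2.5, 0, 0, 0], [0.6, 0, 0, 0], [0, 0, 0, 0]]]}}

```text
clock: 4.45
tool_pos: [0.6041, 0.1497, 0.1852]
orientation: [127.7, 89.9, -138.0]
force: [-0.3, 0.1, 0.9]
opening: 0.0506
```

Request:
{"api": "move_arm", "payload": {"commands": [[[0, 0, 0, 0], [0, 0, 0, 0], [0, 0, 0, 0], [0, 0, 0, 0], [0, 0, 0, 0], [0, 0, 0, 0]]], "jaw": 0.8}}

```text
clock: 5.05
tool_pos: [0.6045, 0.1499, 0.1863]
orientation: [-76.8, 89.9, 17.5]
force: [-1.3, 0.2, 4.9]
opening: 0.0206
```

Request:
{"api": "move_arm", "payload": {"commands": [[[0, 0, 0, -0.138], [0, 0, 0, -0.138], [0, 0, 0, -0.138], [0, 0, 0, -0.138], [0, 0, 0, -0.138], [0, 0, 0, -0.138], [0, 0, 0, -0.138], [0, 0, 0, -0.138]]]}}

```text
clock: 5.85
tool_pos: [0.6043, 0.1503, 0.1863]
orientation: [-106.1, 89.9, 51.7]
force: [-3.1, 2.7, 5.9]
opening: 0.0206
```

Request:
{"api": "move_arm", "payload": {"commands": [[[0, 0, 0, 0], [0, 0, 0, 0]]]}}

```text
clock: 6.05
tool_pos: [0.6044, 0.1503, 0.1863]
orientation: [-114.9, 89.9, 42.7]
force: [-2.5, 1.3, 4.9]
opening: 0.0209
```

```bash
python3 - <<'E'
from h import *
p,d,c=cam('wrist'); save('wr2',p); np.savez('wr2.npz',p=p,d=d,W=cloud(d,c))
print(get_obs())
E
cat > sock.py <<'E'
from h import *
import sys
np.set_printoptions(precision=4,suppress=True)
w=np.load(sys.argv[1])['W'].reshape(-1,3); hub=np.array([.604,.150]); a=np.radians(2.65); hole=hub+.08*np.array([np.cos(a),np.sin(a)]); print('hole',hole)
s=(abs(w[:,2]-.175)<.006)&(np.hypot(w[:,0]-hub[0],w[:,1]-hub[1])<.12)
pts=w[s][:,:2]
for nm,g in [('socket',hole),('nut',hub+.08*np.array([np.cos(a+2.094),np.sin(a+2.094)]))]:
    q=pts[np.hypot(*(pts-g).T)<.034]
    if len(q)>10:
        (x,y),r=cv2.minEnclosingCircle((q*1000).astype(np.float32)); print(nm,len(q),x,y,r,'off mm',np.hypot(x-g[0]*1000,y-g[1]*1000), 'angle',np.degrees(np.arctan2(y-hub[1]*1000,x-hub[0]*1000)))
E
python3 sock.py wr2.npz
```

```text
{'clock': 6.1, 'joint_pos': array([ 3.18971549e+01,  1.72410385e+01, -9.54869418e+00, -1.39644118e-02,
       -6.31417926e+01, -5.43823422e+01]), 'qvel': array([ 0.01755457, -0.02843048, -0.05197747, -0.03265007,  0.03410887,
       -0.12055303]), 'tau': array([-1.41201630e+00, -4.91706920e+01,  2.62560368e+01,  6.73918292e+00,
        3.51460213e-01,  1.87508849e-02]), 'tool_pos': array([0.60440258, 0.15034927, 0.18633277]), 'orientation': array([-115.30005785,   89.93040057,   42.2084534 ]), 'force': array([-1.72501291,  0.93176827,  5.49303177]), 'moment': array([0.76663968, 0.73473525, 0.03478543]), 'opening': 0.020679906008829928}
hole [0.6839 0.1537]
```

Request:
{"api": "move_arm", "payload": {"commands": [[[0, 0, 0, 0], [0, 0, 0, 0], [0, 0, 0, 0], [-3, 0, 0, 0], [-4, 0, 0, 0], [-4, 0, 0, 0], [0, 0, 0, 0]]], "jaw": 5}}

```text
clock: 6.8
tool_pos: [0.6068, 0.1503, 0.3019]
orientation: [-139.5, 89.5, 18.0]
force: [-0.2, 0.0, -0.7]
opening: 0.0499
```

```bash
python3 - <<'E'
from h import *
for n in ['wrist','top']:
    p,d,c=cam(n); np.savez(n[0]+'3.npz',p=p,d=d,W=cloud(d,c))
    if n=='wrist': save('wr3',p)
E
python3 sock.py w3.npz; python3 sock.py t3.npz
```

```text
hole [0.6839 0.1537]
socket 801 682.9745483398438 150.2752227783203 19.997509002685547 off mm 3.5502322073060597 angle 0.199672427604017
nut 905 562.8097534179688 217.65576171875 19.32332420349121 off mm 1.9636854084827848 angle 121.33393169923048
hole [0.6839 0.1537]
nut 75 561.908935546875 214.6807403564453 17.05970001220703 off mm 2.889577662240058 angle 123.05411109484325
```

View pics/wr3.png

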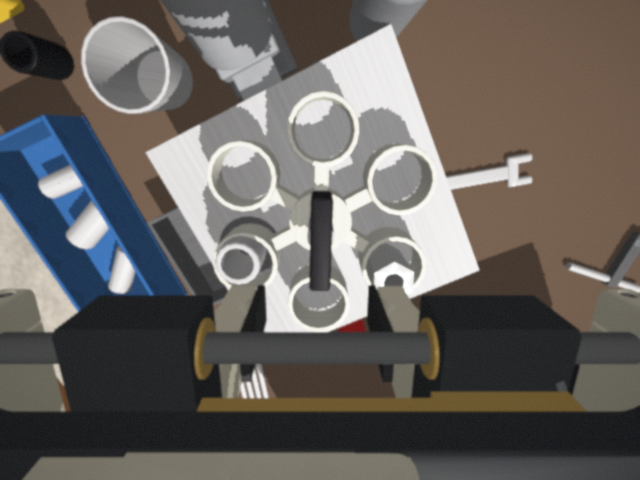

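Wrist view: the socket (240,262) and nut (392,275) have both turned with the wheel. The socket measures about 3.5 mm from the hole centre, so step 1 should be met.

The commands only allow translation and spin, so the fingers stay vertical. I'll check whether one vertical finger with the jaw open fits the 56 mm bore at 38°, starting with the finger's size.

```bash
python3 - <<'E'
from h import *
np.set_printoptions(precision=4,suppress=True)
z=np.load('w3.npz'); d=z['d']; c=calibration('wrist'); c['T']=c['tool_from_camera']; Q=cloud(d,c).reshape(-1,3)
for x in np.arange(-.1,.006,.008):
    s=(abs(Q[:,0]-x)<.004)&(abs(Q[:,2])<.09)&(abs(Q[:,1])<.05)
    if s.sum()>5:
        q=Q[s]; print(round(x,3),s.sum(),'y',np.percentile(q[:,1],[2,50,98]),'|z|',np.percentile(abs(q[:,2]),[2,50,98]))
from scipy.spatial.transform import Rotation
T=tool(); zt=T[:3,:3].T@np.array([np.cos(np.radians(182.65)),np.sin(np.radians(182.65)),0]); print('spin',np.arctan2(-zt[1],zt[2]),get_obs()['joint_pos'])
W=np.load('t3.npz')['W'];
for nm,(u,v) in dict(can=(341,308),tin=(360,175),).items(): print(nm,W[v,u])
E
```

```text
-0.1 13639 y [0.0245 0.0256 0.0266] |z| [0.0013 0.0319 0.0633]
-0.092 25231 y [0.0185 0.0275 0.0387] |z| [0.0044 0.0413 0.0582]
-0.084 17825 y [0.0137 0.0306 0.0392] |z| [0.0016 0.032  0.0808]
-0.076 10072 y [0.0056 0.0333 0.0392] |z| [0.0078 0.0565 0.0816]
-0.068 4348 y [0.0004 0.0275 0.0392] |z| [0.0283 0.0803 0.086 ]
-0.06 472 y [-0.0059  0.0023  0.0098] |z| [0.0282 0.0288 0.0293]
-0.052 376 y [-0.0104 -0.0038  0.0043] |z| [0.0282 0.0287 0.0293]
-0.044 936 y [-0.0097 -0.0023  0.0118] |z| [0.0246 0.0283 0.0371]
-0.036 904 y [0.0053 0.011  0.0119] |z| [0.0247 0.0312 0.0396]
-0.028 782 y [0.0015 0.0109 0.0118] |z| [0.0246 0.0326 0.0412]
-0.02 952 y [-0.0026  0.0103  0.0117] |z| [0.0247 0.0308 0.0404]
-0.012 754 y [-0.0072  0.0109  0.0118] |z| [0.0247 0.0296 0.0402]
-0.004 445 y [-0.0086  0.0097  0.0116] |z| [0.0247 0.0263 0.0401]
0.004 7 y [-0.0036 -0.0015  0.0094] |z| [0.0248 0.0255 0.0267]
spin -0.43943106161061235 [ 31.8631  13.5776  -0.0341  -0.0111 -76.272  -54.3881]
can [ 0.4707 -0.0098  0.1733]
tin [ 0.7597 -0.05    0.0855]
```

One finger measures about 16 x 24 mm at the tip. With the jaw across the tilt plane it should fit to full depth with roughly ±4–5 mm margin. I'll spin the tool so the jaw lies along the dispenser's x and move outside the barrel mouth.

Request:
{"api": "move_arm", "payload": {"commands": [[[0, 0, 0, -0.11], [0, 0, 0, -0.11], [0, 0, 0, -0.11], [0, 0, 0, -0.11], [0, 0, 0, 0]]], "jaw": 6}}

```text
clock: 7.4
tool_pos: [0.6037, 0.1496, 0.2938]
orientation: [21.9, 89.8, -155.3]
force: [-0.3, -0.3, 0.0]
opening: 0.0599
```

```bash
cat > pl.py <<'E'
from h import *
import sys
np.set_printoptions(precision=4,suppress=True)
w=float(sys.argv[1]); uc=float(sys.argv[2])
psi=np.radians(2.65); Rz=R.from_euler('z',psi).as_matrix()
rim=np.array([.6045,.150,0])+Rz@[0,-.24,.2]; a=Rz@[0,-.616,.788]; e=Rz@[0,-.788,-.616]; xd=Rz@[1,0,0]
o=get_obs(); T=tool(o); zc=o['opening']/2+.008
c=T[:3,3]+T[:3,:3]@[0,-.0118,zc]
d=c-rim; print('now: w %.1f u %.1f x %.1f mm'%(-d@a*1e3,d@e*1e3,d@xd*1e3),'rim',rim,'tcp',T[:3,3],'op',o['opening'],'F',o['force'],o['clock'])
print(T[:3,:3]); 
t=rim-w/1e3*a+uc/1e3*e; print('shift tool cm',T[:3,:3].T@(t-c)*100, 'tcp target',T[:3,3]+t-c,'inward 1cm',T[:3,:3].T@-a)
E
python3 pl.py -40 3.2; python3 -c "
from h import *; print(get_obs()['joint_pos'])"
```

```text
now: w 80.8 u -255.9 x -38.8 mm rim [ 0.6156 -0.0897  0.2   ] tcp [0.6037 0.1496 0.2938] op 0.05994858208884059 F [-0.3375 -0.3115  0.029 ] 7.4
[[-0.0024  0.0484 -0.9988]
 [-0.0011 -0.9988 -0.0484]
 [-1.      0.001   0.0025]]
shift tool cm [ 6.4539 27.8532 -3.8389] tcp target [ 0.6554 -0.1268  0.2295] inward 1cm [ 0.7874 -0.6168 -0.0033]
[ 3.18676866e+01  1.37170718e+01 -1.76104330e-01 -1.98572580e-02
 -7.62597452e+01 -2.90879326e+01]
```

Request:
{"api": "move_arm", "payload": {"commands": [[[0, 4, -0.5, 0], [0, 4, -0.5, 0], [0, 4, -0.6, 0], [0, 4, -0.6, 0], [0, 4, -0.6, 0], [0, 4, -0.6, 0], [0, 3.85, -0.45, 0], [0, 0, 0, 0]]]}}

```text
clock: 8.2
tool_pos: [0.6554, -0.1308, 0.2936]
orientation: [12.1, 89.8, -165.7]
force: [-0.4, -0.1, 0.4]
opening: 0.0599
```

```bash
cat > look.py <<'E'
from h import *
import sys
n=sys.argv[1]
p,d,c=cam('wrist'); save(n,p); W=cloud(d,c); np.savez(n+'.npz',p=p,d=d,W=W)
psi=np.radians(2.65); Rz=R.from_euler('z',psi).as_matrix()
rim=np.array([.6045,.150,0])+Rz@[0,-.24,.2]; a=Rz@[0,-.616,.788]; e=Rz@[0,-.788,-.616]; xd=Rz@[1,0,0]
D=(W-rim)@np.stack([xd,e,a],1); r=np.hypot(D[...,0],D[...,1])
s=(abs(D[...,2])<.006)&(r<.045)&(r>.02); q=D[s]
print('rim pts',s.sum(),cv2.minEnclosingCircle((q[:,:2]*1000).astype(np.float32)) if s.sum() else '',np.median(q[:,2]))
s=(r<.018)&(D[...,2]<0)&(D[...,2]>-.05); print('head',s.sum(),np.median(D[s],0))
E
python3 look.py wr4; python3 pl.py -40 3.2
```

```text
rim pts 1224 ((0.6857859492301941, 0.44572240114212036), 33.69169235229492) -0.00018581983573146243
head 1343 [ 0.00219639 -0.00027442 -0.00778059]
now: w -91.8 u -35.0 x -0.0 mm rim [ 0.6156 -0.0897  0.2   ] tcp [ 0.6553 -0.1289  0.2938] op 0.05998881236440801 F [0.5002 0.5122 0.7872] 8.25
[[-0.0026  0.0402 -0.9992]
 [-0.0001 -0.9992 -0.0402]
 [-1.      0.      0.0027]]
shift tool cm [ 6.4319 -0.1814 -0.0203] tcp target [ 0.6553 -0.1271  0.2294] inward 1cm [ 0.788  -0.616   0.0016]
```

View pics/wr4.png

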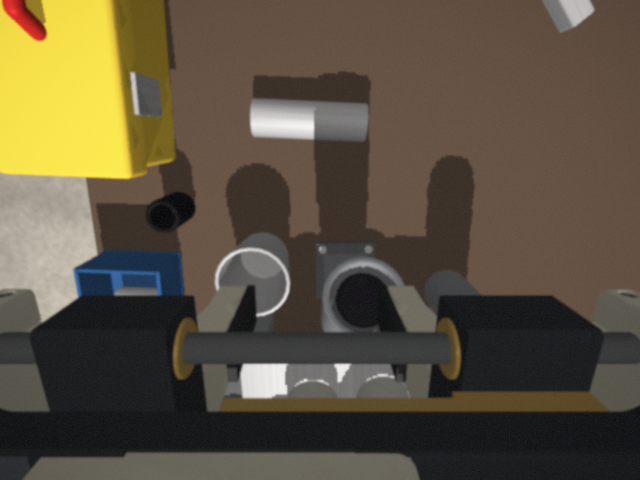

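Wrist view: the barrel rim and black head sit at (362,295), just under the right (+z) finger. The fitted rim agrees with my model to under 1 mm, and the head lies 7.8 mm inside, as specified.

Request:
{"api": "move_arm", "payload": {"commands": [[[3.2, -0.1, 0, 0], [3.2, -0.1, 0, 0], [0.8, -0.6, 0, 0], [0.8, -0.6, 0, 0], [0.8, -0.6, 0, 0], [0.8, -0.6, 0, 0], [0, 0, 0, 0], [0, 0, 0, 0]]]}}

```text
clock: 9.05
tool_pos: [0.6548, -0.1003, 0.2001]
orientation: [162.3, 90.0, -15.0]
force: [0.3, 1.2, -0.0]
opening: 0.0601
```

```bash
python3 pl.py 8 3.2
```

```text
now: w -0.4 u 0.4 x 0.6 mm rim [ 0.6156 -0.0897  0.2   ] tcp [ 0.6548 -0.1003  0.2001] op 0.060059218273479445 F [ 0.3238  1.1652 -0.0312] 9.05
[[ 0.0006  0.0475 -0.9989]
 [-0.0002 -0.9989 -0.0475]
 [-1.      0.0002 -0.0006]]
shift tool cm [ 0.8376 -0.3005  0.0641] tcp target [ 0.654  -0.0973  0.1918] inward 1cm [ 0.7879 -0.6162 -0.0003]
```

Request:
{"api": "move_arm", "payload": {"commands": [[[0.84, -0.3, 0.06, 0], [0.4, -0.3, 0, 0], [0.4, -0.3, 0, 0], [0, 0, 0, 0]]]}}

```text
clock: 9.45
tool_pos: [0.6538, -0.0915, 0.183]
orientation: [137.7, 90.0, -39.6]
force: [2.1, -1.0, 2.3]
opening: 0.0601
```

```bash
python3 pl.py 33 3.2
```

```text
now: w 18.5 u 4.0 x -0.0 mm rim [ 0.6156 -0.0897  0.2   ] tcp [ 0.6538 -0.0915  0.183 ] op 0.06009187329948318 F [ 2.0993 -0.9642  2.3064] 9.45
[[ 0.0003  0.0473 -0.9989]
 [-0.0003 -0.9989 -0.0473]
 [-1.      0.0003 -0.0003]]
shift tool cm [ 1.0951 -0.9526 -0.0024] tcp target [ 0.6533 -0.0819  0.172 ] inward 1cm [ 0.7878 -0.6162 -0.0004]
```

The axial force is about 2.5 N, which fits the soft stage. I'll push on.

Request:
{"api": "move_arm", "payload": {"commands": [[[0.4, -0.3, 0, 0], [0.4, -0.3, 0, 0], [0.3, -0.25, 0, 0], [0, 0, 0, 0], [0, 0, 0, 0]]]}}

```text
clock: 9.95
tool_pos: [0.6537, -0.0849, 0.1746]
orientation: [121.7, 89.8, -55.6]
force: [-1.9, -5.9, 12.5]
opening: 0.0599
```

```bash
python3 pl.py 34 3.2
```

```text
now: w 29.2 u 4.0 x 0.3 mm rim [ 0.6156 -0.0897  0.2   ] tcp [ 0.6537 -0.0849  0.1746] op 0.05986729183468036 F [-1.9269 -5.9329 12.5143] 9.95
[[ 0.0021  0.0477 -0.9989]
 [-0.003  -0.9989 -0.0477]
 [-1.      0.0031 -0.0019]]
shift tool cm [ 0.326  -0.3644  0.0328] tcp target [ 0.6532 -0.0813  0.1713] inward 1cm [ 0.7861 -0.6184  0.0006]
```

Request:
{"api": "move_arm", "payload": {"commands": [[[0.25, -0.2, 0, 0], [0.25, -0.2, 0, 0], [0, 0, 0, 0], [0, 0, 0, 0]]]}}

```text
clock: 10.35
tool_pos: [0.6535, -0.0814, 0.1701]
orientation: [120.7, 89.8, -56.5]
force: [-1.5, -8.1, 15.3]
opening: 0.0603
```

```bash
python3 pl.py 34 3.2
```

```text
now: w 35.0 u 4.1 x 0.1 mm rim [ 0.6156 -0.0897  0.2   ] tcp [ 0.6535 -0.0814  0.1701] op 0.060269051771033165 F [-1.5214 -8.0702 15.2514] 10.35
[[ 0.0023  0.0477 -0.9989]
 [-0.0035 -0.9989 -0.0477]
 [-1.      0.0036 -0.0021]]
shift tool cm [-0.13   -0.0082  0.0119] tcp target [ 0.6534 -0.0813  0.1714] inward 1cm [ 0.7858 -0.6188  0.0008]
```

Request:
{"api": "move_arm", "payload": {"commands": [[[0.2, -0.15, 0, 0], [0.2, -0.15, 0, 0], [0, 0, 0, 0], [0, 0, 0, 0]]]}}

```text
clock: 10.75
tool_pos: [0.6537, -0.081, 0.1696]
orientation: [115.8, 89.5, -61.3]
force: [-7.3, -16.5, 31.7]
opening: 0.0597
```

```bash
python3 pl.py 34 3.2
```

```text
now: w 35.7 u 4.2 x 0.6 mm rim [ 0.6156 -0.0897  0.2   ] tcp [ 0.6537 -0.081   0.1696] op 0.05967645981493391 F [ -7.2526 -16.5054  31.741 ] 10.75
[[ 0.0041  0.0488 -0.9988]
 [-0.0075 -0.9988 -0.0489]
 [-1.      0.0077 -0.0037]]
shift tool cm [-0.1914  0.0302  0.059 ] tcp target [ 0.6531 -0.0813  0.1715] inward 1cm [ 0.7833 -0.622   0.0013]
```

Axial force jumped to about 35 N with only 0.7 mm of movement, which indicates the solid stop. I'll check that the socket dropped before releasing.

```bash
cat > chk.py <<'E'
from h import *
import sys
p,d,c=cam('scene'); W=cloud(d,c); w=W.reshape(-1,3); np.savez('s5.npz',p=p,d=d,W=W)
hole=np.array([.6839,.1537]); s=(np.hypot(w[:,0]-hole[0],w[:,1]-hole[1])<.03)&(w[:,2]>.16)&(w[:,2]<.185); print('pts at socket top over hole',s.sum())
save(sys.argv[1],cv2.resize(p[180:400,220:480],None,fx=3,fy=2.7,interpolation=cv2.INTER_CUBIC))
E
python3 chk.py s5; python3 sock.py s5.npz
```

```text
pts at socket top over hole 0
hole [0.6839 0.1537]
nut 240 563.8573608398438 219.38314819335938 20.270788192749023 off mm 3.6024371339059296 angle 120.05215815976595
```

View pics/s5.png

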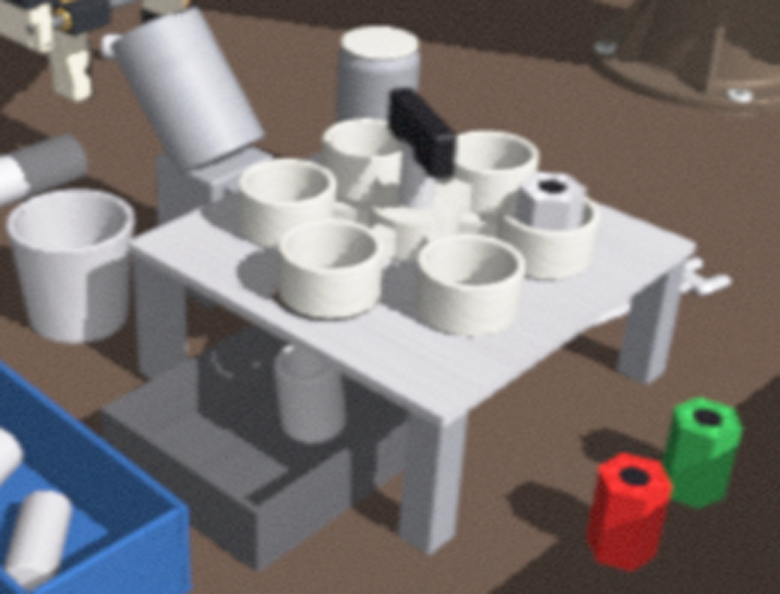

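The crop shows the socket standing in the bin at (310,395), the nut still in its pocket at (550,205), and the tube over the hole empty. I'll back out along the barrel.

Request:
{"api": "move_arm", "payload": {"commands": [[[-0.8, 0.6, 0, 0], [-0.8, 0.6, 0, 0], [-1.6, 1.2, 0, 0], [-2.4, 1.8, 0, 0], [-2.4, 1.8, 0, 0], [-4, 0, 0, 0], [0, 0, 0, 0], [0, 0, 0, 0]]]}}

```text
clock: 11.6
tool_pos: [0.6557, -0.1356, 0.2834]
orientation: [-136.0, 89.9, 46.6]
force: [0.3, -0.2, -1.6]
opening: 0.06
```

Request:
{"api": "move_arm", "payload": {"commands": [[[0, 0, 0, 0], [0, 0, 0, 0], [0, 0, 0, 0], [0, 0, 0, 0], [0, 0, 0, 0]]]}}

```text
clock: 12.1
tool_pos: [0.6556, -0.136, 0.2828]
orientation: [2.3, 90.0, -175.0]
force: [0.8, 0.1, -0.2]
opening: 0.0598
```

```bash
python3 look.py wr6; python3 pl.py -40 3.2 | head -1; python3 chk.py s6; python3 - <<'E'
from h import *
w=np.load('s5.npz')['W'].reshape(-1,3)
psi=np.radians(2.65); h=np.array([.684,.1537]); D=(w[:,:2]-h)@np.array([[np.cos(psi),-np.sin(psi)],[np.sin(psi),np.cos(psi)]])
s=(abs(D[:,0])<.07)&(abs(D[:,1])<.05)&(w[:,2]>.055)&(w[:,2]<.085); print('in bin above walls',s.sum(),np.median(D[s],0),w[s][:,2].max())
# bystanders: depth change vs start in the scene view
a=np.load('scene.npz')['d'];b=np.load('s5.npz')['d']; m=(abs(a-b)>.03).astype(np.uint8); n,_,st,ce=cv2.connectedComponentsWithStats(m)
for i in range(1,n):
    if st[i,4]>60: print(st[i],ce[i])
E
```

```text
rim pts 983 ((2.1254281997680664, 2.6497650146484375), 33.341556549072266) -0.0001271595238579064
head 1312 [ 0.00274393  0.00023717 -0.00779007]
now: w -87.7 u -22.5 x -0.1 mm rim [ 0.6156 -0.0897  0.2   ] tcp [ 0.6556 -0.136   0.283 ] op 0.059915990937705624 F [-0.5621 -0.4668 -0.0232] 12.15
pts at socket top over hole 0
in bin above walls 148 [0.01936212 0.00999733] 0.0675362227459374
[ 180    0  118  156 8477] [231.67146396  74.55137431]
[  474     0   133   180 13163] [527.52358885  76.29453772]
[323  16  12  18  66] [327.48484848  24.45454545]
[303  48  15  20  80] [309.1375  56.2125]
[ 425  105   50   64 2045] [448.13105134 140.63765281]
[344 212  32  34 562] [360.23131673 228.0480427 ]
[304 230  27  25 424] [315.85613208 242.73584906]
[392 240  24  26 424] [403.11320755 254.33962264]
[365 260  30  30 505] [377.14059406 272.70693069]
[315 308  22  29 465] [324.16774194 323.03655914]
```

View pics/s6.png

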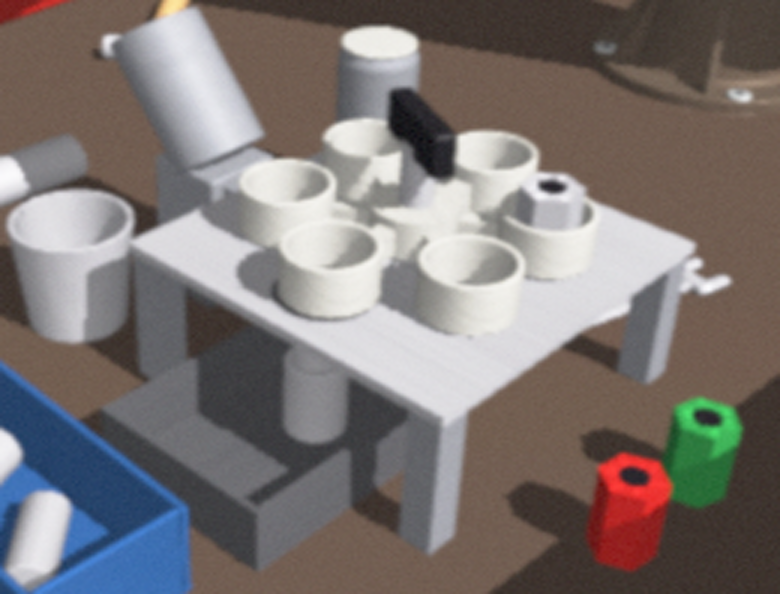

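The socket stands upright in the bin and the nut is still in its pocket. The plunger head is back at 7.8 mm inside the rim, and only the arm, wheel and socket have moved. I'll wait briefly so everything settles, then hand in.

Request:
{"api": "move_arm", "payload": {"commands": [[[-1, 0, 0, 0], [0, 0, 0, 0], [0, 0, 0, 0], [0, 0, 0, 0], [0, 0, 0, 0], [0, 0, 0, 0], [0, 0, 0, 0], [0, 0, 0, 0]]]}}

```text
clock: 13.0
tool_pos: [0.6556, -0.1361, 0.2931]
orientation: [-11.0, 90.0, 171.6]
force: [-0.2, 0.1, -0.8]
opening: 0.06
```

```bash
python3 -c "
from plant import *
print(get_obs()['clock'],get_obs()['force']); print(close_job())"
```

```text
13.0 [-0.21733453  0.1246296  -0.81466713]
the job is handed in; nothing more can be done
None
```

The socket is in the bin, and I handed the job in at 13.0 s of the 51 s allowed; no verdict was reported.

**What I did:** I gripped the bar and turned the wheel about +63°. The socket then measured about 3.5 mm from the drop hole's centre, against the 10 mm allowed. The moves could not tilt the tool, so the fingers never pointed along the barrel as the scene notes call for. Instead I opened the jaw, put one vertical finger into the barrel, and moved it along the barrel's axis to push the plunger.

**Push:** Axial force was about 2.5 N in the soft stage and 13–17 N in the stiff stage. It then jumped to about 35 N with under 1 mm of movement, which I took as the second stop.

**Last checks:**
- **Socket:** it stands upright in the bin, about 19 mm and 10 mm from the bin's centre.
- **Nut:** the hexagon nut is still in its pocket.
- **Plunger:** the head is back 7.8 mm inside the rim, as at rest.
- **Bystanders:** in the scene camera's depth comparison only the arm, wheel, parts in the wheel and socket had changed. I did not measure each bystander separately.
- **Contact:** the gripper was clear of everything.

**Disagreements:**
- **Finger depth:** at the stop it read about 35.7 mm instead of 32 mm. I put that down to the shape of the fingertip.
- **Grip on the bar:** the jaw closed to 20.6 mm on the 16 mm bar. It was probably touching the 22 mm post, and the wheel still turned as commanded.

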